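Battery from the charger to the mini chopper

TASK

The battery on the charging dock is full: press the dock's spring catch so that it comes loose, slide it back off the rails, then set it on the shoe on top of the mini chopper and slide it fully home until the catch snaps up behind it. Feel your way and do not force anything, let go of the battery when it is in, and leave the other things on the worktop where they are.

Things in the scene. Friction and masses are not known exactly. Their poses are not given: they have to be found in the camera images.
- battery: Battery pack: grey block 80 mm long (x), 50 wide (y), 60 high, 0.36 to 0.54 kg, ribbed sides. Origin: centre of its underside, z up, +x its leading end. Its lowest 8 mm is a black foot, 64 wide, with an 18 mm wide groove along the middle, closed at the tail by a 12 mm catch bar. Grip the 50 mm width, 18 mm or more above the underside, clear of the rail lips. Starts latched on the charger.
- charger: Charging dock: low white block with a grey battery shoe on top, fixed. Origin on the worktop under the centre of a seated battery, z up, +x the way a battery slides in. Reaches -113 to +73 mm along x, 52 mm to either side. To free the battery press the tab down to its end: a plunger then pushes the battery 10 to 15 mm back (-x) over the catch nose, and it stays loose when the tab is let go.
- charger_deck (a point): Home point on the charger's deck, 45 mm above the worktop: the underside centre of a seated battery. Axes as charger. The flat deck, 88 mm wide, reaches from -80 to +50 mm along x. A loose battery is drawn back level along -x; 45 to 50 mm from home it is clear of the lips and can be lifted.
- charger_rails (a point): Middle of the two side rails at lip height. The rails run from +2 to +46 mm (x from home): walls 67 mm apart, lips turned inward 54 mm apart, lip underside 10 and top 14 mm above the deck. Before them, from -33 to +3 mm, 10 mm high fences narrow from 74 to 67 mm.
- charger_stop (a point): Centre of the end stop's face, 41.5 mm from home along +x, 20 mm above the deck; the stop is 34 mm high. Here a round spring plunger comes out; it pushes a battery toward -x with 6 N at home, falling to 3.5 N some 11 mm further back, where it ends.
- charger_tab (a point): Centre of the top of the charger's ribbed thumb tab (32 mm along x, 28 wide), 98 mm before home and 5 mm below the deck, sticking out of the front of the dock. It is one piece with the catch nose (10 mm wide, ramped, 58 to 41.5 mm before home, 5 mm out of the deck). Both go straight down 7 mm at most, against 1.3 N rising to 3 N; home latch friction adds about 1.5 N.
- charger_catch (a joint): How far the charger's catch and tab are pressed down, m: 0 up, 0.005 nose level with the deck (as under a loose battery), 0.007 fully down.
- chopper: Cordless mini chopper, fixed: glass bowl 128 mm across, white motor head and on top an empty grey battery shoe of the same shape and size as the charger's (deck, rails, stop, plunger, catch, tab). Origin on the worktop under the nominal home point, z up, +x the way the battery slides in. 139 mm high.
- chopper_deck (a point): Nominal home point on the chopper's deck, 105 mm above the worktop, axes as chopper. The shoe is clamped on a slotted mount and really stands up to 10 mm nearer or further along x; that shift is not in any reading, so true home must be felt. Sliding in takes 1 to 8 N; the catch snaps up behind the tail at true home, the end stop comes 3 mm later.
- chopper_landing (a point): Point on the chopper's deck 55 mm before nominal home. A battery set down with its underside centre here (within 2 mm, level, leading end to +x) clears lips and catch wherever the shoe stands; from here it slides in level along +x. Let go before the snap, the plunger pushes it back; after it, the plunger holds it back against the catch nose.
- chopper_catch (a joint): How far the chopper's catch is pressed down, m: 0 up (empty, or snapped home behind the battery), about 0.005 while the battery rides over it.
- espresso_cup: Bystander: white porcelain espresso cup with a handle, 62x80x56 mm, standing or lying on the worktop; origin at the centre of its underside.
- lemon: Bystander: lemon, 78x55x56 mm, standing or lying on the worktop; origin at the centre of its underside.
- spice_jar: Bystander: glass spice jar with white cap, 47x47x98 mm, standing or lying on the worktop; origin at the centre of its underside.
- wood_mill: Bystander: turned dark wooden pepper mill, 58x58x150 mm, standing or lying on the worktop; origin at the centre of its underside.
- milk_jug: Bystander: small white jug with a handle, 67x103x85 mm, standing or lying on the worktop; origin at the centre of its underside.
- spoon: Bystander: steel teaspoon, 30x135x14 mm, standing or lying on the worktop; origin at the centre of its underside.
There are look-alikes about, which are no part of the job. Leave any blue look-alike of the battery alone.

How it is judged:
On the way, in this order (a step that is already met when the one before it is completed fails the run):
1. with the dock's catch pressed, the battery has come loose and moved back on the dock's rails (x of battery in the frame of charger below -0.006 m and z of battery in the frame of charger below 0.06 m and value of joint charger_catch above 0.003 m), for 0.1 s.
2. the battery is off the dock and clear of it (distance between battery and charger above 0.12 m and contact force between battery and charger below 0.1 N), for 0.1 s.
At the end, for the whole second after the job is handed in: The battery sits on the chopper's shoe within 13 mm (lengthwise, the shoe's own shift included) and 4 mm (sideways) of nominal home, underside within 3 mm of the deck's height, within 0.06 rad of level, the chopper's catch up behind it (pressed less than 1.5 mm), at rest and let go (value of joint chopper_catch below 0.0015 m and x of battery in the frame of chopper between -0.013 and 0.013 m and y of battery in the frame of chopper between -0.004 and 0.004 m and z of battery in the frame of chopper between 0.102 and 0.1085 m and angle between the x axis of battery and the x axis of chopper, either way round below 0.08 rad and angle between battery's own z axis and vertical below 0.06 rad and linear speed of battery below 0.01 m/s and contact force between the fingers and battery below 0.1 N); the robot touches nothing.
It fails at once if the battery is forced in the chopper's rails: while the fingers hold or push it less than 35 mm from home, it and the chopper press on one another with more than 38 N (contact force between the fingers and battery above 5 N and x of battery in the frame of chopper above -0.035 m and contact force between battery and chopper above 38 N).
It fails at once if the battery is banged or pressed down on the chopper with more than 60 N (contact force between battery and chopper above 60 N).
It fails at once if the battery is forced on the dock: they press on one another with more than 40 N (contact force between battery and charger above 40 N).
It fails at once if the robot presses the dock or its catch with more than 35 N (contact force between any of the fingers, the arm and charger above 35 N).
It fails at once if another thing on the worktop is shifted by more than 3 cm or knocked over (distance of any of espresso_cup, lemon, spice_jar, wood_mill, milk_jug, spoon from where it was at the start of the episode above 0.03 m or angle between any of espresso_cup, spice_jar, wood_mill, milk_jug's own z axis and vertical above 0.6 rad).
It also fails if it takes over 56 s, if anything falls off the work surface, if the arm or the gripper's body presses on something with over 40 N, if the wrist force passes 120 N, or if a joint passes its speed limit or range.

ROBOT

A 6-joint arm with a two-finger parallel gripper is mounted at the origin on a cart in front of the work surface, level with it; the furniture and walls round the work are solid. World frame = base frame: x ahead of the robot, y to its left, z up, the work surface at z = 0. Lengths are in m, angles in rad, forces in N, time in s.
With the tool pointing down it reaches from about 0.35 to 0.975 m from the base axis. Payload 4.9 kg.
Tool frame: the origin (TCP) lies midway between the tips of the shut fingers; the grasp point (between the pads) lies 19 mm behind it; z points along the fingers, y is the line along which they close (so a half turn about z gives the same grasp; the last joint's range is limited). The gripper opens to 85 mm and grips with 20 to 120 N. Pads are 22 mm wide; open, the fingers measure 114 mm over their backs; the gripper's body (76 mm by 85 mm) begins 54 mm behind the grasp point. The pads swing forward as they close: fully open they stand 13 mm farther back than shut.
Start: joints at [1.192, 0.053, 1.613, -0, 1.476, -0.119], TCP at [0.161, 0.604, 0.231] pointing down, gripper open.
Joint ranges: [-3.01, 3.01], [-1.01, 2.22], [0.06, 2.58], [-1.02, 4.17], [0.09, 2.62], [-3.14, 3.14]. Speed limits (rad/s): [2.57, 2.57, 3.14, 3.14, 3.14, 3.14].

INTERFACE

Orientations are given as a rotation vector (axis times angle).
In Python, from station import telemetry, optics, ctrl gives the robot as it stands.
- The arm moves only by the shell command python3 -m pendant 'ROWS' [FORCE]. ROWS is JSON, one flat list of numbers, 7 for each row, row after row: the turn, a rotation vector about the tool's x, y, z as a fraction of full scale, then the shift along the tool's x, y, z as a fraction of full scale, then the opening, from 0 (shut) to 1 (fully open). In form: [ax, ay, az, tx, ty, tz, fingers, ax, ay, az, tx, ty, tz, fingers, ...]. A call has 1 to 12 rows; each row is the pose to reach, as a shift and turn from the pose commanded when the call began, along the tool's axes at that moment; what a row does not reach only later rows make up. Full scale, the value 1, is 300 mm for a shift and 30 degrees for a turn. A row lasts 1/8 s, in which the tool goes at most 62.5 mm and 10.7 degrees, less where a joint would pass 70% of its speed; a pose out of reach is approached as far as the arm can. A call with a number of a shift or a turn outside -1 to 1 is refused whole. A call with a gripper value outside its range is refused whole. The fingers move at their own pace and stop on an object; FORCE is the grip in N (left out, the last holds). Time passes only in rows, so rows that repeat a pose let the fingers close. It gives the time, the measured TCP pose, the force, the opening and the grip force at its end, in the units of the state.
- telemetry.get_obs(): the state, without advancing time (a new reading comes with each control period).
- optics.get_image(name): name is "scene" or "top" or "wrist"; returns a dict with "image" (480x640x3 uint8, red, green, blue), "depth" (480x640 float32, m along the optical axis (not along the pixel's ray), 0 where there is no reading), "fx", "fy", "cx", "cy" (pixels), "rvec" (rotation vector, rad) and "tvec" (3), from world to camera coordinates, as OpenCV has them. Camera axes: x right, y down, z forward; pixel columns grow to the right and rows downward; lengths in m; the calibration is good to about 2 mm. A picture is of the moment at which its call begins.
- ctrl.finish_job(): hands the job in; it is judged then, once.
The state is a dict: "t": time; "q": joint angles; "dq": joint speeds; "effort": joint torques, N m; "tool_pos": TCP position; "tool_rot": TCP orientation; "contact_force": force on the tool from outside, world axes, zero at the start; "wrist_torque": the same for the moment, N m; "opening": finger opening in m; "grip_force": force on a finger pad.
Only numpy, scipy, OpenCV 4.12 (cv2) and the standard library are available. Lean on these libraries where they do the work, as an engineer would, in place of code of your own. Each camera call takes 0.05 s, during which the arm holds its last target. There are 200 camera calls.

## Working session

There is one attempt and no reset: what is moved stays moved. The work goes in short steps, Python scripts to look and compute and a shell command to move; the robot and the scene stay as the last step left them, time stands still between calls to the robot, and variables do not carry over. Pictures are saved under pics/ and viewed, at most 10 in all, crops included, and the job is handed in when it is done.

```bash
ls; mkdir -p pics; cat > h.py <<'E'
import numpy as np,cv2
from scipy.spatial.transform import Rotation as R
from station import telemetry,optics,ctrl
def cloud(v):
    d=v["depth"].astype(float);u,w=np.meshgrid(np.arange(640),np.arange(480))
    p=np.stack([(u-v["cx"])/v["fx"]*d,(w-v["cy"])/v["fy"]*d,d],-1)
    p=(p-np.array(v["tvec"]))@R.from_rotvec(v["rvec"]).as_matrix()
    p[d<=0]=np.nan
    return p
def save(n,im): cv2.imwrite("pics/"+n,cv2.cvtColor(im,cv2.COLOR_RGB2BGR))
E
python3 - <<'E'
from h import *
for n in ("scene","top"):
    v=optics.get_image(n); np.savez(n+".npz",**v); save(n+"0.png",v["image"])
    print(n,v["fx"],v["tvec"],(-R.from_rotvec(v["rvec"]).as_matrix().T@v["tvec"]).round(3))
print(telemetry.get_obs())
E
```

```text
pics
scene 488.6898943526123 [0.48234885 0.26876111 1.0787787 ] [0.227 0.636 1.006]
top 503.1538301375005 [-0.00781424  0.54987744  1.16630221] [ 0.362 -0.026  1.237]
{'t': 0.1, 'q': array([ 1.19198991e+00,  5.33328776e-02,  1.61414129e+00, -5.26840362e-05,
        1.47602836e+00, -1.19015888e-01]), 'dq': array([ 3.62346987e-04, -3.72184072e-04, -2.76502307e-03, -1.97879677e-04,
       -8.12333103e-04,  1.31699419e-05]), 'effort': array([ 2.68387967e-04, -3.94909966e+01, -3.71363032e+01, -6.85591385e-05,
        3.92310045e-03, -1.56276400e-05]), 'tool_pos': array([0.16036122, 0.60349085, 0.23016911]), 'tool_rot': array([-4.06869037e-01, -3.11470974e+00,  2.92746464e-03]), 'contact_force': array([-0.14061474, -1.35999208, -0.18458148]), 'wrist_torque': array([-0.00487496,  0.0363234 ,  0.01915735]), 'grip_force': 0.0, 'opening': 0.08567377580319661}
```

View pics/top0.png

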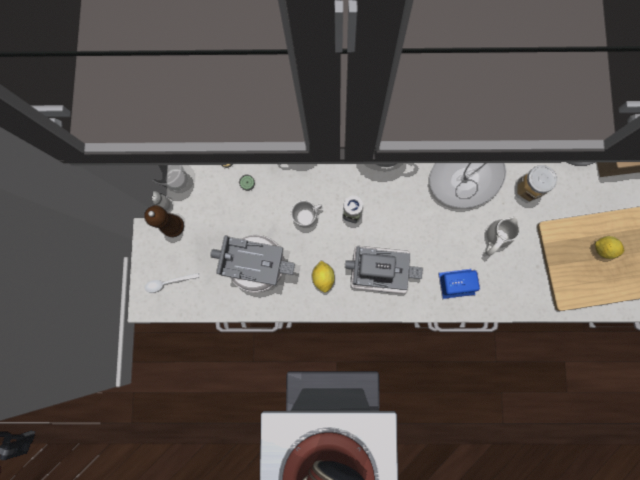

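View pics/scene0.png

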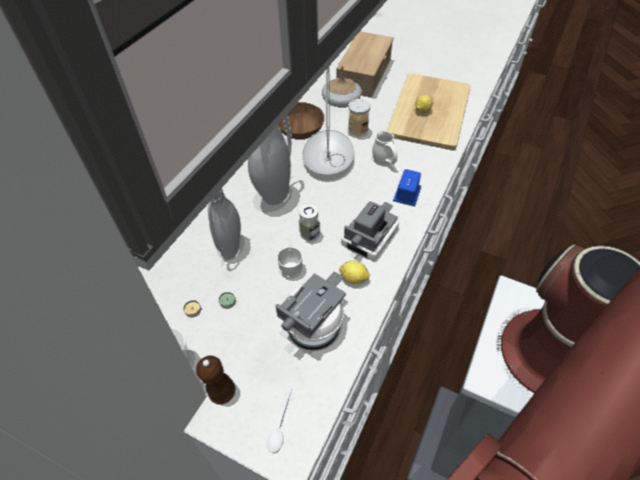

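The candidates for the battery are the dark grey block on the dock at top (377,267), which matches the description, and the blue look-alike at (460,283), which I'll leave alone. The chopper shoe is at (252,262). I'll check the choice in one enlarged crop.

```bash
python3 - <<'E'
from h import *
v=dict(np.load("top.npz")); im=v["image"]
save("crop.png",cv2.resize(im[225:305,205:435],None,fx=3.45,fy=3.45,interpolation=cv2.INTER_CUBIC))
p=cloud(v); z=p[...,2]
for n,(u0,u1,w0,w1),zr in (("charger deckish",(340,430,235,305),(.035,.05)),("charger tab",(405,430,260,285),(.03,.046)),("batt top",(340,430,235,305),(.095,.115)),("stop",(340,430,235,305),(.06,.09)),
  ("chop deck",(205,300,225,300),(.1,.11)),("chop hi",(205,300,225,300),(.115,.15)),("chop tab",(275,305,250,290),(.09,.104))):
    m=np.zeros(z.shape,np.uint8); m[w0:w1,u0:u1]=1
    m=(m>0)&(z>zr[0])&(z<zr[1]); q=p[m]
    if len(q)<5: print(n,len(q));continue
    c,s,a=cv2.minAreaRect((q[:,:2]*1000).astype(np.float32)); print(n,len(q),np.median(q,0).round(4),np.round(c,1),np.round(s,1),round(a,1))
E
```

```text
charger deckish 903 [ 0.4786 -0.1719  0.0439] [ 485.4 -142.4] [163.4 100.3] 84.3
charger tab 218 [ 0.4791 -0.2012  0.0408] [ 478.3 -203.8] [41.3 57.4] 88.4
batt top 768 [ 0.4885 -0.1126  0.1045] [ 489.1 -113.4] [80.2 50.4] 83.9
stop 349 [ 0.4903 -0.0663  0.0756] [485.2 -87.1] [110.8  83.6] 26.7
chop deck 1790 [0.497  0.159  0.1047] [496.8 154.3] [155.3  88. ] 79.8
chop hi 636 [0.5109 0.2263 0.1247] [506.5 208. ] [104.8  88. ] 79.5
chop tab 240 [0.4867 0.1006 0.1004] [485.9  97.3] [77.5 43.1] 0.7
```

View pics/crop.png

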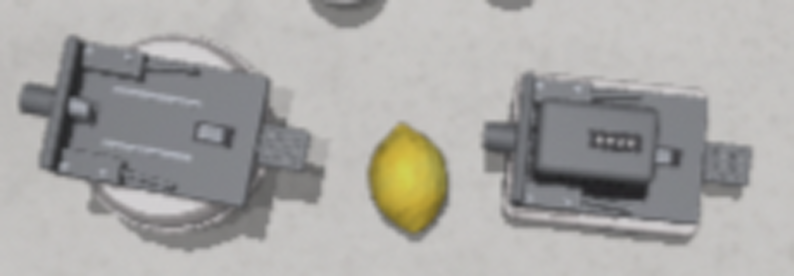

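The crop shows the grey battery on the dock's rails. Its catch nose and tab are on the right (crop 665,157 and 728,163) and the stop is on the left, so +x of both shoes runs to image left (world +y). The chopper shoe is empty, with its nose at crop (212,133) and tab at (285,145).

```bash
cat >> h.py <<'E'
def goal(x,y,z,yaw,p0=None,r0=None):
    "yaw = world angle (deg) of tool y, tool pointing down; prints turn and shift fractions"
    o=telemetry.get_obs(); p0=o["tool_pos"] if p0 is None else p0
    r0=R.from_rotvec(o["tool_rot"]) if r0 is None else r0
    a=np.radians(yaw); Y=np.array([np.cos(a),np.sin(a),0]); Z=np.array([0,0,-1.]); 
    T=R.from_matrix(np.stack([np.cross(Y,Z),Y,Z],1))
    w=(r0.inv()*T).as_rotvec(True)/30; s=r0.inv().apply(np.array([x,y,z])-p0)/.3
    print("turn",w.round(3),"shift",s.round(4)); return T
E
python3 - <<'E'
from h import *
A=np.array
T=goal(.38,.36,.23,45.1); T=goal(.48,.10,.23,15.1,A([.38,.36,.23]),T); T=goal(.4785,-.2125,.20,-6.1,A([.48,.10,.23]),T)
E
```

```text
turn [-4.000e-03  1.000e-03  1.001e+00] shift [-0.9161 -0.5963  0.0015]
turn [0. 0. 1.] shift [-0.8479 -0.3786  0.    ]
turn [0.    0.    0.707] shift [-1.0044 -0.2762  0.1   ]
```

```bash
python3 -m pendant '[0,0,1,-0.916,-0.596,0,0, 0,0,1,-0.916,-0.596,0,0, 0,0,1,-0.916,-0.596,0,0, 0,0,1,-0.916,-0.596,0,0, 0,0,1,-0.916,-0.596,0,0, 0,0,1,-0.916,-0.596,0,0, 0,0,1,-0.916,-0.596,0,0]' 40
python3 -m pendant '[0,0,1,-0.848,-0.379,0,0, 0,0,1,-0.848,-0.379,0,0, 0,0,1,-0.848,-0.379,0,0, 0,0,1,-0.848,-0.379,0,0, 0,0,1,-0.848,-0.379,0,0, 0,0,1,-0.848,-0.379,0,0]'
python3 -m pendant '[0,0,0.707,-1,-0.276,0.1,0, 0,0,0.707,-1,-0.276,0.1,0, 0,0,0.707,-1,-0.276,0.1,0, 0,0,0.707,-1,-0.276,0.1,0, 0,0,0.707,-1,-0.276,0.1,0, 0,0,0.707,-1,-0.276,0.1,0, 0,0,0.707,-1,-0.276,0.1,0]'
python3 - <<'E'
from h import *
goal(.4785,-.2125,.05,-6.1)
v=optics.get_image("wrist"); save("w1.png",v["image"]); np.savez("w1.npz",**v)
E
```

```text
t: 0.98
tool_pos: [0.3804, 0.3602, 0.2309]
tool_rot: [-1.202, -2.902, 0.0]
contact_force: [-1.3, -0.7, 0.7]
opening: -0.0002
grip_force: 0.0
t: 1.72
tool_pos: [0.4803, 0.1007, 0.2311]
tool_rot: [-1.911, -2.493, -0.0]
contact_force: [-0.7, 0.2, 0.3]
opening: -0.0002
grip_force: 0.0
t: 2.6
tool_pos: [0.479, -0.2088, 0.201]
tool_rot: [-2.333, -2.102, -0.001]
contact_force: [-0.1, -0.0, -0.5]
opening: 0.0002
grip_force: 0.0
turn [-0.001 -0.002  0.004] shift [-1.310e-02 -3.000e-04  5.033e-01]
```

View pics/w1.png

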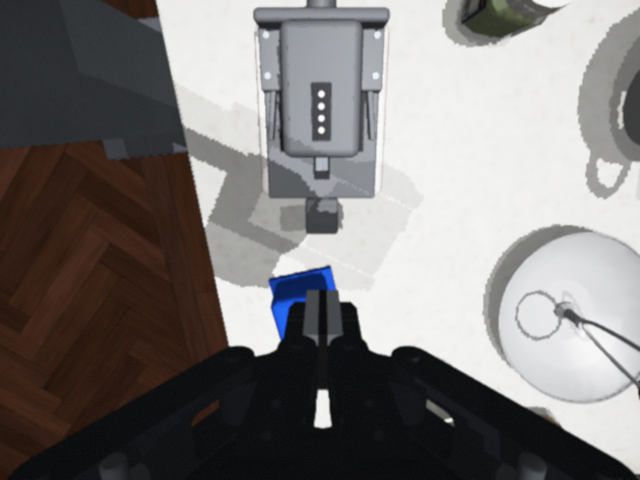

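The wrist view shows the dock squarely aligned, with the battery at (321,85), the nose at (321,167) and the tab at (321,215). I'll refine the positions from depth here.

```bash
python3 - <<'E'
from h import *
v=dict(np.load("w1.npz")); p=cloud(v); z=p[...,2]
for n,(u0,u1,w0,w1),zr in (("tab",(300,345,196,235),(.034,.05)),("deck",(250,395,150,200),(.042,.05)),("batt",(270,375,10,160),(.095,.112)),("stop",(240,400,0,40),(.07,.085)),("blue",(262,345,260,345),(.03,.2))):
    m=np.zeros(z.shape,bool); m[w0:w1,u0:u1]=1
    q=p[m&(z>zr[0])&(z<zr[1])]
    if len(q)<5: print(n,len(q));continue
    c,s,a=cv2.minAreaRect((q[:,:2]*1000).astype(np.float32)); print(n,len(q),np.median(q,0).round(4),np.round(c,1),np.round(s,1),round(a,1))
E
```

```text
tab 1252 [ 0.4779 -0.2078  0.0398] [ 478.4 -208.4] [34.5 36.5] 84.3
deck 4665 [ 0.4813 -0.1755  0.0447] [ 481.5 -174.2] [39.4 87.9] 84.0
batt 10973 [ 0.4879 -0.113   0.1044] [ 487.7 -115.7] [79.1 50.2] 84.0
stop 2239 [ 0.4929 -0.068   0.078 ] [492.7 -65.9] [14.6 87.5] 84.1
blue 1133 [ 0.4382 -0.2774  0.0547] [ 442.9 -286.2] [61.  32.2] 37.6
```

```bash
python3 -m pendant '[0,0,0,-0.007,0,0.47,0, 0,0,0,-0.007,0,0.47,0, 0,0,0,-0.007,0,0.47,0, 0,0,0,-0.007,0,0.525,0, 0,0,0,-0.007,0,0.525,0]'
python3 -m pendant '[0,0,0,0,0,0.01,0, 0,0,0,0,0,0.018,0, 0,0,0,0,0,0.024,0, 0,0,0,0,0,0.028,0, 0,0,0,0,0,0.030,0, 0,0,0,0,0,0.03,0]'
```

```text
t: 3.28
tool_pos: [0.4791, -0.2126, 0.0447]
tool_rot: [2.335, 2.101, 0.001]
contact_force: [-0.2, -0.0, 0.3]
opening: 0.0
grip_force: 0.0
t: 4.03
tool_pos: [0.4784, -0.2129, 0.0349]
tool_rot: [2.336, 2.1, -0.0]
contact_force: [1.4, -0.7, 2.8]
opening: -0.0004
grip_force: 1.1
```

```bash
python3 -m pendant '[0,0,0,0,0,0.004,0, 0,0,0,0,0,0.008,0, 0,0,0,0,0,0.012,0, 0,0,0,0,0,0.012,0, 0,0,0,0,0,0.012,0]'
python3 - <<'E'
from h import *
v=optics.get_image("top");p=cloud(v); z=p[...,2]
m=np.zeros(z.shape,bool); m[235:305,340:405]=1
q=p[m&(z>.095)&(z<.112)]
c,s,a=cv2.minAreaRect((q[:,:2]*1000).astype(np.float32)); print(len(q),np.median(q,0).round(4),np.round(c,1),np.round(s,1),round(a,1)); save("t2.png",v["image"])
E
```

```text
t: 4.65
tool_pos: [0.4785, -0.2129, 0.0325]
tool_rot: [-2.336, -2.1, 0.0]
contact_force: [-2.3, 0.8, 11.2]
opening: 0.0001
grip_force: 5.6
693 [ 0.4888 -0.1215  0.1045] [ 487.8 -124.9] [78.4 49.7] 84.4
```

```bash
python3 -m pendant '[0,0,0,0,0,0,0, 0,0,0,0,0,-0.2,0, 0,0,0,0,0,-0.39,0.5, 0,0,0,0,0,-0.39,1, 0,0,0,0.297,0,-0.39,1, 0,0,0,0.297,0,-0.39,1, 0,0,0,0.297,0,-0.39,1]'
python3 - <<'E'
from h import *
v=optics.get_image("top");p=cloud(v); z=p[...,2]
goal(.4877,-.1243,.067,-6.0)
v=optics.get_image("wrist"); save("w2.png",v["image"]); p=cloud(v); z=p[...,2]
q=p[(z>.098)&(z<.112)]
c,s,a=cv2.minAreaRect((q[:,:2]*1000).astype(np.float32)); print(len(q),np.median(q,0).round(4),np.round(c,1),np.round(s,1),round(a,1))
E
```

```text
t: 5.58
tool_pos: [0.4864, -0.1223, 0.146]
tool_rot: [-2.331, -2.101, 0.003]
contact_force: [0.2, -0.5, 0.8]
opening: 0.0851
grip_force: 0.0
turn [-0.006 -0.001 -0.   ] shift [-0.0028  0.0049  0.2646]
13594 [ 0.4906 -0.1167  0.1043] [ 553.4 -107. ] [211.9  87.9] 17.1
```

View pics/w2.png

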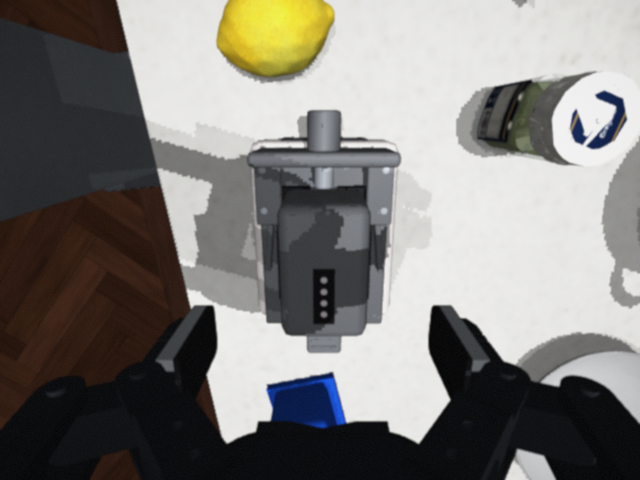

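The plunger has pushed the battery back; it now sits at (322,265) with the plunger visible at (322,175). Next is to descend and grip.

```bash
python3 -m pendant '[0,0,0,-0.003,0.005,0.15,1, 0,0,0,-0.003,0.005,0.262,1, 0,0,0,-0.003,0.005,0.262,1, 0,0,0,-0.003,0.005,0.262,0, 0,0,0,-0.003,0.005,0.262,0, 0,0,0,-0.003,0.005,0.262,0, 0,0,0,-0.003,0.005,0.262,0, 0,0,0,-0.003,0.005,0.262,0]' 50; python3 -c "
from h import *; goal(.4877,-.1243,.067,-6.0)"
```

```text
t: 6.68
tool_pos: [0.4886, -0.1261, 0.0718]
tool_rot: [2.336, 2.101, -0.004]
contact_force: [-7.7, -1.5, 6.8]
opening: 0.0494
grip_force: 52.9
turn [-0.003  0.004 -0.002] shift [ 0.0057 -0.0037  0.016 ]
```

```bash
python3 -m pendant '[0,0,0,-0.02,-0.004,-0.003,0, 0,0,0,-0.05,-0.005,-0.003,0, 0,0,0,-0.08,-0.005,-0.003,0, 0,0,0,-0.11,-0.005,-0.003,0, 0,0,0,-0.132,-0.005,-0.003,0, 0,0,0,-0.132,-0.005,-0.003,0]'
```

```text
t: 7.42
tool_pos: [0.4843, -0.166, 0.0717]
tool_rot: [2.335, 2.098, 0.0]
contact_force: [0.3, -0.4, 4.9]
opening: 0.0494
grip_force: 52.8
```

```bash
python3 -m pendant '[0,0,0,0,0,-0.02,0, 0,0,0,0,0,-0.06,0, 0,0,0,0,0,-0.2,0, 0,0,0,0,0,-0.4,0, 0,0,0,0,0,-0.52,0, 0,0,0,0,0,-0.52,0, 0,0,0,0,0,-0.52,0]'
python3 - <<'E'
from h import *
for a in (79.6,):
  d=np.array([np.cos(np.radians(a)),np.sin(np.radians(a))]); n=np.array([-d[1],d[0]])
  for nm,bx in (("top",(205,300,225,300)),("scene",(270,350,265,345))):
    v=dict(np.load(nm+".npz")); p=cloud(v); z=p[...,2]
    m=np.zeros(z.shape,bool); m[bx[2]:bx[3],bx[0]:bx[1]]=1
    for k,zr in (("deck",(.1025,.1085)),("tab",(.095,.102)),("rail",(.115,.122)),("stop",(.133,.145))):
        q=p[m&(z>zr[0])&(z<zr[1])][:,:2]*1000
        if len(q)<5: continue
        c,s,g=cv2.minAreaRect(q.astype(np.float32))
        x=q@d;y=q@n
        print(nm,k,len(q),"x",np.percentile(x,[0,2,50,98,100]).round(1),"y",np.percentile(y,[0,2,50,98,100]).round(1),"rect",np.round(s,1),round(g,1))
o=telemetry.get_obs(); print(o["tool_pos"],o["contact_force"])
v=optics.get_image("top");save("t3.png",v["image"][200:320,190:440]); v=optics.get_image("wrist");save("w3.png",v["image"])
E
```

```text
t: 8.3
tool_pos: [0.4823, -0.1639, 0.224]
tool_rot: [-2.334, -2.098, 0.002]
contact_force: [-0.0, 0.6, -6.1]
opening: 0.0494
grip_force: 54.0
top deck 1427 x [164.5 197.  246.8 314.  318.6] y [-504.7 -502.1 -460.2 -419.1 -416.6] rect [154.2  88. ] 79.8
top tab 347 x [163.  164.5 212.1 306.9 322.5] y [-518.3 -511.7 -460.6 -410.8 -404.8] rect [155.2 114.7] 74.4
top rail 284 x [243.6 248.  297.4 318.2 347.3] y [-504.6 -503.5 -439.5 -417.4 -416.6] rect [103.6  88. ] 79.5
top stop 214 x [304.8 316.5 322.2 345.  348.4] y [-504.  -501.6 -460.1 -419.2 -416.9] rect [83.8 41.8] 6.9
scene deck 1446 x [171.2 198.8 246.2 320.5 327.6] y [-501.5 -496.9 -456.7 -414.4 -412.6] rect [156.5  88.7] 80.1
scene tab 270 x [164.6 165.5 203.2 327.  327.6] y [-512.6 -503.8 -449.2 -408.9 -402. ] rect [162.9 110.6] 79.4
scene rail 312 x [244.2 252.2 297.6 328.4 349.5] y [-502.3 -500.7 -433.2 -414.  -413.1] rect [103.   91.1] 76.6
scene stop 250 x [309.7 318.5 325.5 347.8 350. ] y [-501.3 -497.1 -456.  -415.2 -414.2] rect [39.7 84.7] 64.8
[ 0.48226449 -0.16392799  0.22403428] [-0.03716844  0.62459649 -6.06801291]
```

View pics/w3.png

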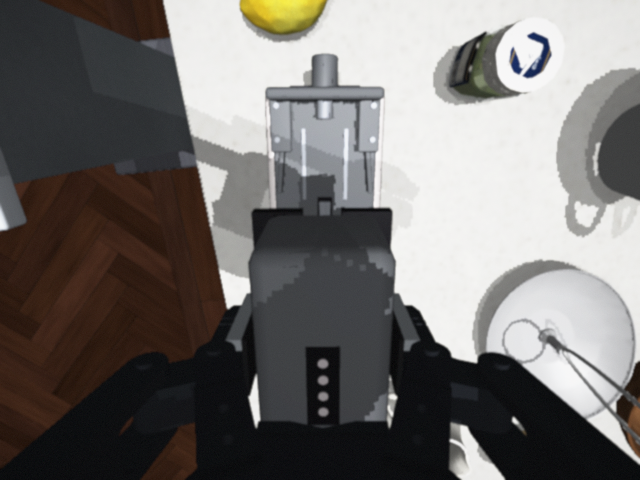

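The battery is held squarely. Next I'll move over the chopper landing and check with the wrist camera.

```bash
python3 -c "
from h import *; goal(.4925,.135,.214,-10.3)"
```

```text
turn [-0.01  -0.003  0.14 ] shift [ 0.9939 -0.0704  0.0324]
```

```bash
python3 -m pendant '[0,0,0.05,0.15,-0.01,0.0,0, 0,0,0.1,0.35,-0.03,0.0,0, 0,0,0.14,0.55,-0.05,0,0, 0,0,0.14,0.75,-0.07,0,0, 0,0,0.14,0.9,-0.07,0.02,0, -0.01,0,0.14,0.98,-0.07,0.03,0, -0.01,0,0.14,0.994,-0.07,0.03,0, -0.01,0,0.14,0.994,-0.07,0.03,0, -0.01,0,0.14,0.994,-0.07,0.03,0]'
python3 - <<'E'
from h import *
v=optics.get_image("wrist");save("w4.png",v["image"]); np.savez("w4.npz",**v)
p=cloud(v); z=p[...,2]
d=np.array([np.cos(np.radians(79.7)),np.sin(np.radians(79.7))]); n=np.array([-d[1],d[0]])
tp=telemetry.get_obs()["tool_pos"]; print("tcp d,n",tp[:2]@d*1e3,tp[:2]@n*1e3)
for k,zr in (("deck",(.1025,.1085)),("rail",(.115,.122)),("stop",(.133,.145)),("batt",(.235,.26))):
    m=(z>zr[0])&(z<zr[1]); m[:, :150]=0; m[:,500:]=0
    q=p[m][:,:2]*1000
    if len(q)<5: print(k,0); continue
    c,s,g=cv2.minAreaRect(q.astype(np.float32)); x=q@d;y=q@n
    print(k,len(q),"x",np.percentile(x,[0,2,50,98,100]).round(1),"y",np.percentile(y,[0,2,50,98,100]).round(1),np.round(s,1),round(g,1),np.median(p[m][:,2]))
E
```

```text
t: 9.52
tool_pos: [0.4942, 0.1333, 0.2171]
tool_rot: [2.41, 2.009, 0.004]
contact_force: [0.5, 0.6, -4.8]
opening: 0.0489
grip_force: 53.7
tcp d,n 219.55809385783343 -462.46361138886635
deck 11242 x [231.3 235.6 270.4 312.4 314.3] y [-503.7 -499.3 -459.8 -421.9 -415.8] [83.  87.9] 79.7 0.10469112593605262
rail 3786 x [240.7 259.1 295.3 314.4 315.1] y [-503.9 -502.9 -445.8 -416.8 -415.7] [74.4 88.1] 79.9 0.11854188524342443
stop 3463 x [314.3 314.4 319.7 343.2 345.4] y [-503.7 -500.6 -459.8 -419.2 -415.9] [31.1 87.7] 79.6 0.13777197463769025
batt 28972 x [185.2 191.1 228.6 257.2 258. ] y [-500.7 -491.5 -462.3 -432.9 -423.9] [72.6 76.7] 79.5 0.2498417993090683
```

View pics/w4.png

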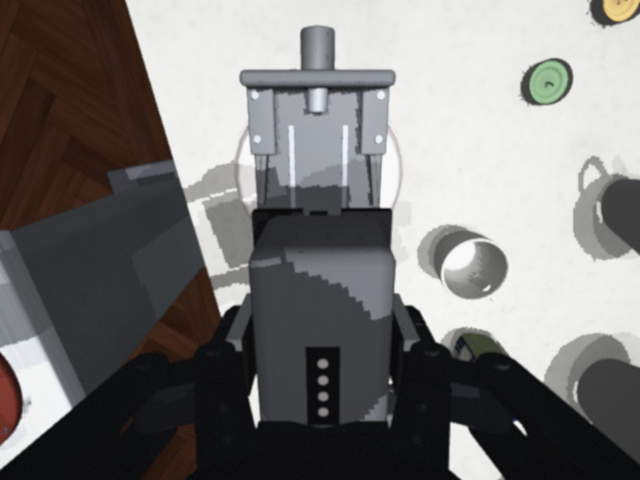

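The shoe is well aligned: stop face at (318,78), battery front at (322,212). It needs about a 2.5 mm sideways correction before I descend.

```bash
python3 -m pendant '[0,0,0,0,-0.002,0.1,0, 0,0,0,0,-0.002,0.2,0, 0,0,0,0,-0.002,0.25,0, 0,0,0,0,-0.002,0.25,0, 0,0,0,0,-0.002,0.25,0]'
python3 -c "
from h import *
t=np.radians(79.7);d=np.array([np.cos(t),np.sin(t)]); n=np.array([-d[1],d[0]])
p=telemetry.get_obs()['tool_pos'];print(p[:2]@d*1e3,p[:2]@n*1e3)
x=d*.2195-n*.4598; goal(x[0],x[1],.131,-10.3)"
```

```text
t: 10.2
tool_pos: [0.4951, 0.1343, 0.144]
tool_rot: [2.408, 2.009, 0.009]
contact_force: [-0.1, -0.2, -4.7]
opening: 0.0494
grip_force: 53.7
220.6264279212755 -463.0664274779424
turn [ 0.015 -0.002 -0.001] shift [-0.0038 -0.0112  0.0434]
```

```bash
python3 -m pendant '[0.01,0,0,0,-0.011,0,0, 0.015,0,0,0,-0.011,0.012,0, 0.015,0,0,0,-0.011,0.024,0, 0.015,0,0,0,-0.011,0.034,0, 0.015,0,0,0,-0.011,0.034,0, 0.015,0,0,0,-0.011,0.034,0]'
python3 -c "
from h import *
t=np.radians(79.7);d=np.array([np.cos(t),np.sin(t)]); n=np.array([-d[1],d[0]])
p=telemetry.get_obs()['tool_pos'];print(p[:2]@d*1e3,p[:2]@n*1e3)
x=d*.2195-n*.4598; goal(x[0],x[1],.131,-10.3)"
```

```text
t: 10.95
tool_pos: [0.4907, 0.1349, 0.1321]
tool_rot: [-2.41, -2.012, 0.003]
contact_force: [-0.2, -1.1, -4.3]
opening: 0.049
grip_force: 53.8
220.49603815204733 -458.69688260151554
turn [-0.006 -0.     0.   ] shift [-0.0033  0.0037  0.0037]
```

```bash
python3 -m pendant '[0,0,0,0,0.003,0.003,0, 0,0,0,0,0.003,0.006,0, 0,0,0,0,0.003,0.008,0, 0,0,0,0,0.003,0.008,0, 0,0,0,0,0.003,0.008,0]'
```

```text
t: 11.58
tool_pos: [0.4925, 0.1349, 0.1317]
tool_rot: [-2.411, -2.013, -0.0]
contact_force: [-3.5, -0.1, 5.9]
opening: 0.0494
grip_force: 55.1
```

```bash
python3 -m pendant '[0,0,0,0.01,-0.002,-0.003,0, 0,0,0,0.03,-0.002,-0.003,0, 0,0,0,0.05,-0.002,-0.003,0, 0,0,0,0.07,-0.002,-0.003,0, 0,0,0,0.085,-0.002,-0.003,0, 0,0,0,0.085,-0.002,-0.003,0]'
```

```text
t: 12.32
tool_pos: [0.4966, 0.1607, 0.1317]
tool_rot: [-2.41, -2.013, -0.001]
contact_force: [-0.2, -2.2, 4.2]
opening: 0.0494
grip_force: 55.0
```

```bash
python3 -m pendant '[0,0,0,0.015,0,0,0, 0,0,0,0.03,0,0,0, 0,0,0,0.045,0,0,0, 0,0,0,0.055,0,0,0, 0,0,0,0.055,0,0,0]'; python3 -m pendant '[0,0,0,0.008,0,0,0, 0,0,0,0.016,0,0,0, 0,0,0,0.022,0,0,0, 0,0,0,0.022,0,0,0]'
```

```text
t: 12.95
tool_pos: [0.4994, 0.1768, 0.1317]
tool_rot: [-2.41, -2.013, 0.0]
contact_force: [-0.4, -2.1, 5.8]
opening: 0.0496
grip_force: 54.9
t: 13.45
tool_pos: [0.5003, 0.1817, 0.1318]
tool_rot: [2.411, 2.013, -0.005]
contact_force: [-1.7, -8.2, 8.6]
opening: 0.0491
grip_force: 55.1
```

```bash
python3 -m pendant '[0,0,0,0.004,0,0,0, 0,0,0,0.008,0,0,0, 0,0,0,0.011,0,0,0, 0,0,0,0.011,0,0,0]'; python3 -m pendant '[0,0,0,0.003,0,0,0, 0,0,0,0.007,0,0,0, 0,0,0,0.007,0,0,0]';python3 - <<'E'
from h import *
v=optics.get_image("top");np.savez("t5.npz",**v)
save("t5.png",cv2.resize(v["image"][220:300,200:310],None,fx=6,fy=6,interpolation=cv2.INTER_CUBIC))
E
```

```text
t: 13.95
tool_pos: [0.5008, 0.1846, 0.1318]
tool_rot: [2.411, 2.013, -0.006]
contact_force: [-3.3, -9.9, 7.3]
opening: 0.0489
grip_force: 55.4
t: 14.32
tool_pos: [0.5012, 0.1866, 0.1318]
tool_rot: [2.411, 2.012, -0.006]
contact_force: [-3.1, -9.6, 8.4]
opening: 0.0492
grip_force: 55.2
```

```bash
python3 -m pendant '[0,0,0,0.003,0,0,0, 0,0,0,0.005,0,0,0, 0,0,0,0.005,0,0,0]'; python3 -m pendant '[0,0,0,0.003,0,0,0, 0,0,0,0.005,0,0,0, 0,0,0,0.005,0,0,0]'
```

```text
t: 14.75
tool_pos: [0.5014, 0.188, 0.1318]
tool_rot: [2.411, 2.012, -0.007]
contact_force: [-3.1, -11.6, 8.1]
opening: 0.0493
grip_force: 55.4
t: 15.12
tool_pos: [0.5017, 0.1893, 0.1318]
tool_rot: [2.411, 2.012, -0.007]
contact_force: [-3.1, -11.4, 7.6]
opening: 0.0492
grip_force: 55.4
```

```bash
python3 -m pendant '[0,0,0,0.003,0,0,0, 0,0,0,0.005,0,0,0, 0,0,0,0.005,0,0,0]'; python3 -m pendant '[0,0,0,0.003,0,0,0, 0,0,0,0.005,0,0,0, 0,0,0,0.005,0,0,0]'
```

```text
t: 15.5
tool_pos: [0.5018, 0.1902, 0.1318]
tool_rot: [2.41, 2.012, -0.009]
contact_force: [-3.0, -14.2, 9.4]
opening: 0.0497
grip_force: 55.4
t: 15.88
tool_pos: [0.5018, 0.1902, 0.1319]
tool_rot: [2.409, 2.01, -0.014]
contact_force: [-4.6, -18.6, 11.1]
opening: 0.0496
grip_force: 55.7
```

The push has stopped dead at 18.6 N, so it's at the end stop. I'll pull back gently to feel whether the catch holds.

```bash
python3 -m pendant '[0,0,0,-0.01,0,0.0,0, 0,0,0,-0.016,0,0,0, 0,0,0,-0.019,0,0,0, 0,0,0,-0.019,0,0,0]'
```

```text
t: 16.38
tool_pos: [0.5016, 0.1888, 0.1317]
tool_rot: [-2.41, -2.013, -0.001]
contact_force: [-0.9, -1.8, 4.8]
opening: 0.0494
grip_force: 55.0
```

```bash
python3 -m pendant '[0,0,0,-0.006,0,0.0,0, 0,0,0,-0.01,0,0,0, 0,0,0,-0.01,0,0,0]'; python3 -m pendant '[0,0,0,-0.004,0,0.0,0, 0,0,0,-0.008,0,0,0, 0,0,0,-0.008,0,0,0]'
```

```text
t: 16.75
tool_pos: [0.5013, 0.187, 0.1318]
tool_rot: [-2.409, -2.012, -0.005]
contact_force: [1.5, 4.7, 4.6]
opening: 0.049
grip_force: 54.9
t: 17.12
tool_pos: [0.5012, 0.1866, 0.1321]
tool_rot: [-2.407, -2.01, -0.011]
contact_force: [3.0, 11.9, 4.4]
opening: 0.0491
grip_force: 54.8
```

The battery stops 3.5 mm behind the end stop and holds against a 12 N pull, so the catch is up. I'll relax, let go and withdraw upward.

```bash
python3 -m pendant '[0,0,0,0.007,0,0,0, 0,0,0,0.007,0,-0.003,0, 0,0,0,0.007,0,-0.003,1, 0,0,0,0.007,0,-0.003,1, 0,0,0,0.007,0,-0.003,1, 0,0,0,0.007,0,-0.003,1, 0,0,0,0.007,0,-0.1,1, 0,0,0,0.007,0,-0.25,1, 0,0,0,0.007,0,-0.4,1, 0,0,0,-0.2,0,-0.4,1, 0,0,0,-0.2,0,-0.4,1, 0,0,0,-0.2,0,-0.4,1]'
python3 - <<'E'
from h import *
v=optics.get_image("wrist");save("w6.png",v["image"])
p=cloud(v); z=p[...,2]; t=np.radians(79.7);d=np.array([np.cos(t),np.sin(t)]); n=np.array([-d[1],d[0]])
for k,zr in (("stop",(.132,.145)),("batt",(.158,.172))):
    m=(z>zr[0])&(z<zr[1]); m[:, :200]=0; m[:,450:]=0; q=p[m][:,:2]*1000; x=q@d;y=q@n
    print(k,len(q),np.percentile(x,[0,2,50,98,100]).round(1),np.percentile(y,[0,2,50,98,100]).round(1),np.median(p[m][:,2]))
E
```

```text
t: 18.62
tool_pos: [0.4893, 0.1238, 0.2506]
tool_rot: [-2.411, -2.011, 0.002]
contact_force: [-0.7, 0.3, 0.2]
opening: 0.0857
grip_force: 0.0
stop 2916 [314.  314.4 320.  343.4 345.4] [-503.4 -500.3 -459.8 -419.3 -416.2] 0.13759731901118022
batt 10598 [230.7 234.  274.3 308.8 311. ] [-484.7 -483.1 -459.8 -436.  -434.3] 0.16477345982596142
```

View pics/w6.png

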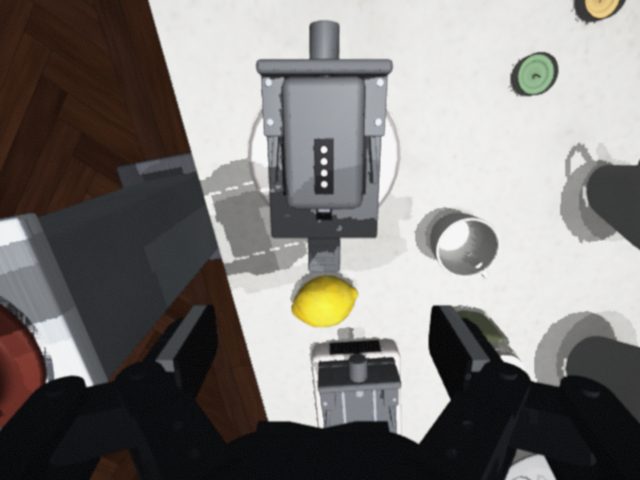

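The battery sits between the rails at (323,140), with the nose visible right behind its tail at (323,213). Its top is at 0.165 m, the height of a fully seated battery. The gripper is clear, so I'm handing in.

```bash
python3 -c "
from station import ctrl; print(ctrl.finish_job())"
```

```text
the job is handed in; nothing more can be done
None
```

The battery is off the dock and latched on the chopper's shoe: the catch held against a 12 N pull, and I then let go and handed the job in at about 19 s (no verdict was returned).

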